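# Gauge the tilted table of a disc sander with its stop pressed in

### The job

Make the disc sander safe by pushing the red mushroom on its stop box all the way down (it stays down), and only then lift the dial gauge by its orange grip out of its wooden block. Hold the gauge's plunger tip on the marked spot of the sander's tilted white table, inside the small red ring at the crossing of the red lines, with the gauge square to the tilted table and pressed lightly so that the plunger is about half-way in. Finish while still holding the gauge steadily there, and do not shift the sander's table or disturb the other things on the bench.

Things in the scene. Friction and masses are not known exactly. Their poses are not given: they have to be found in the camera images.
- stop_top (a point): Centre of the top of the red mushroom head (40 mm across, 12 mm thick) on a fixed yellow box 75 x 75 x 50 mm; z is up. Head top about 82 mm above the bench when up, 74 mm when fully down.
- stop (a joint): Mushroom travel (m): 0 up, 0.008 fully down. It takes about 6 N to push, meets a hard stop when fully down, and stays where it is pushed.
- gauge_grip (a point): Middle of the dial gauge's grip: an orange upright bar of 20 x 20 mm section, from 28 mm below this point to 22 mm above it (the gauge's top end). It starts 150 mm above the bench. z runs along the gauge from its tip towards the grip; x is square to the dial faces; x and y are square to the grip's sides. For the rest see gauge.
- gauge_tip (a point): The very end of the plunger's red ball tip (8 mm across), on the gauge's axis. Axes as the gauge's.
- plunger (a joint): How far the plunger is pushed into the gauge (m): 0 out, 0.012 fully in, 0.006 half-way. Spring: about 1 N to start, 2.5 N half-way, 4 N fully in, then hard.
- stand: Fixed wooden block, 80 x 80 mm, 60 mm high, with a 20 mm upright through hole at its centre, in which the gauge's stem and plunger hang. Origin: centre of its underside. The gauge comes free after being lifted 55 mm.
- spot (a point): The marked spot, on the surface of the sander's white tilted table: crossing of two red lines in a red ring 21 mm across. z is the surface normal, x runs up the slope towards the sanding disc, y level along the disc's face. The table is 120 (x) by 170 (y) by 10 mm; its upper edge is 70 mm from the spot, its lower edge 50 mm.
- tilt (a joint): Tilt of the sander's table (rad): 0 level, growing as the edge away from the disc sinks. Stiff: it stays where it is (8 N m to turn).
- sander: Yellow bench disc sander, fixed. Origin on the bench below the marked spot (as when level); x towards disc and motor; base from x = -50 to 260 mm, 200 mm wide; 181 mm high overall. The disc's upright face (125 mm across) is just past the white table's upper edge, which is 125 mm above the bench, and rises 55 mm above it; the motor is behind.
- tape: Bystander: roll of pale tape lying flat, 110 mm across, 36 mm high. Origin: centre of underside.
- driver: Bystander: orange screwdriver lying on the bench, 200 mm long along its x.
- pliers: Bystander: pliers with blue handles lying on the bench, about 150 mm long along x.
- offcut: Bystander: wood offcut 110 x 50 x 19 mm. Origin: centre of underside.
- glue: Bystander: white glue bottle 56 mm across, 150 mm high. Origin: centre of underside.
- gauge: The whole dial gauge, about 0.17 kg, upright and loose with its collar on the wooden block. Origin on its axis at the collar's underside, 90 mm below gauge_grip; axes the same. From this origin: plunger tip (out) 52 mm below, stem 16 mm across to 28 mm below, collar 28 mm across, black dial with white faces 52 mm across and 20 mm thick (x), centre 38 mm above; grip 62 to 112 mm above.

How it is judged:
On the way, in this order (a step that is already met when the one before it is completed fails the run):
1. the mushroom is pushed fully down while the gauge still stands in its block (value of joint stop above 0.0065 m and distance of gauge_grip from where it was at the start of the episode below 0.02 m), for 0.2 s.
2. the gauge is lifted clear of its block in the gripper (z of gauge_tip in the frame of stand above 0.062 m and contact force between the fingers and gauge above 1 N), for 0.1 s.
At the end, for the whole second after the job is handed in: The gripper still holds the gauge, at rest, with the tip within 10 mm of the marked spot, the gauge within 7 degrees of square to the tilted table, the plunger 3 to 9 mm in and pressing on the table with less than 8 N, and the mushroom still down (distance between gauge_tip and spot below 0.01 m and angle between the z axis of gauge_grip and the z axis of spot, either way round below 0.122 rad and value of joint plunger between 0.003 and 0.009 m and contact force between gauge and sander between 0.5 and 8 N and contact force between the fingers and gauge above 1 N and value of joint stop above 0.0055 m and linear speed of gauge below 0.02 m/s); the arm keeps its last pose, push and grip.
It fails at once if the gauge is rammed into the sander (over 20 N) (contact force between gauge and sander above 20 N).
It fails at once if the sander's table is tilted away from its setting (distance of spot from where it was at the start of the episode above 0.006 m).
It fails at once if a bystander (tape, screwdriver, pliers, offcut, glue) is shifted by more than 30 mm (distance of any of tape, driver, pliers, offcut, glue from where it was at the start of the episode above 0.03 m).
It also fails if it takes over 51 s, if anything falls off the work surface, if the arm or the gripper's body presses on something with over 40 N, if the wrist force passes 120 N, or if a joint passes its speed limit or range.

### The arm

A 6-joint arm with a two-finger parallel gripper is mounted at the origin on the work surface. World frame = base frame: x ahead of the robot, y to its left, z up, the work surface at z = 0. Lengths are in m, angles in rad, forces in N, time in s.
With the tool pointing down it reaches from about 0.375 to 0.9 m from the base axis. Payload 3.1 kg.
Tool frame: the origin (TCP) lies midway between the tips of the shut fingers; the grasp point (between the pads) lies 19 mm behind it (manip.grasp_offset is the distance from the TCP to the grasp point, in m); z points along the fingers, y is the line along which they close (so a half turn about z gives the same grasp; the last joint's range is limited). The gripper opens to 85 mm and grips with 20 to 120 N. Pads are 22 mm wide; open, the fingers measure 114 mm over their backs; the gripper's body (76 mm by 85 mm) begins 54 mm behind the grasp point. The pads swing forward as they close: fully open they stand 13 mm farther back than shut.
Start: joints at [-1.49, 0.527, 1.433, -0, 1.181, -0.178], TCP at [0.16, -0.604, 0.231] pointing down, gripper open.
Joint ranges: [-3.08, 3.08], [-0.75, 2.2], [0.22, 2.44], [-1.43, 4.57], [0, 2.65], [-2.85, 2.85]. Speed limits (rad/s): [2.79, 2.79, 3.14, 3.14, 3.14, 3.14].

### API

Orientations are given as a unit quaternion [x, y, z, w].
In Python, from station import sensors, cams, order, manip gives the robot as it stands.
- The arm moves only by the tool move_arm, never from a script. Its argument "targets" is a list of rows, each an object of numbers: "dx", "dy", "dz": the shift along the world's x, y, z normalised to -1 to 1, where 1 is 25 mm; "rx", "ry", "rz": the turn, a rotation vector about the world's x, y, z normalised to -1 to 1, where 1 is 30 degrees. A call has exactly 10 rows; each row shifts and turns the commanded pose from where the row before left it; what a row does not reach is not made up. A row lasts 1/8 s, in which the tool goes at most 62.5 mm and 10.7 degrees, less where a joint would pass 70% of its speed; a pose out of reach is approached as far as the arm can. A call with a number of a shift or a turn outside -1 to 1 is refused whole. A call with a gripper value outside its range is refused whole. "claw" is the opening in per cent of the stroke, from 0 (shut) to 100 (fully open), set as the call begins (left out, the last holds). The fingers move at their own pace and stop on an object; "newtons" is the grip in N (left out, the last holds). Time passes only in rows, so rows that do not move let the fingers close, or fill a call up. It gives the time, the measured TCP pose, the force, the opening and the grip force at its end, in the units of the state.
- sensors.sense(): the state, without advancing time (a new reading comes with each control period).
- cams.snapshot(name): name is "scene" or "top" or "wrist"; returns the picture (480x640x3 uint8, red, green, blue); there is no depth.
- cams.camera_model(name): a dict with "fx", "fy", "cx", "cy" (pixels), "distortion" ([k1, k2, p1, p2, k3] as OpenCV has them; the pictures are not rectified), "extrinsics" (4x4, takes a point from world to camera coordinates). Camera axes: x right, y down, z forward; pixel columns grow to the right and rows downward; lengths in m; the calibration is good to about 2 mm. A picture is of the moment at which its call begins: read the wrist's pose just before it. camera_model takes no time and is no camera call; for the wrist camera it gives the pose at the moment of the call.
- order.sign_off(): hands the job in; it is judged then, once.
The state is a dict: "t": time; "q": joint angles; "qd": joint speeds; "tau": joint torques, N m; "tcp_pos": TCP position; "tool_rot": TCP orientation; "force": force on the tool from outside, world axes, zero at the start; "ft_torque": the same for the moment, N m; "finger_gap": opening from 0.0 (shut) to 1.0 (fully open); "gripper_force": force on a finger pad.
Only numpy, scipy, OpenCV 4.12 (cv2) and the standard library are available. Lean on these libraries where they do the work, as an engineer would, in place of code of your own. Each camera call takes 0.05 s, during which the arm holds its last target. There are 200 camera calls.

## Working session

There is one attempt and no reset: what is moved stays moved. The work goes in short steps, Python scripts to look and compute and a tool call to move; the robot and the scene stay as the last step left them, time stands still between calls to the robot, and variables do not carry over. Pictures are saved under pics/ and viewed, at most 10 in all, crops included, and the job is handed in when it is done.

Besides the shell and the picture viewer there is one more tool, called after ">>>" by a JSON object that holds its "fn" and its "kwargs". move_arm: Moves the arm, as the interface text tells. Scaled input: -1 to 1 covers 25 mm each way for a shift and 30 degrees each way for a turn. Its arguments: {"type":"object","properties":{"targets":{"type":"array"},"claw":{"type":"number"},"newtons":{"type":"number"}},"required":["targets"]}

```bash
mkdir -p pics; ls; python3 - <<'E'
from station import sensors, cams, order, manip
import cv2,numpy as np
print(manip.grasp_offset, sensors.sense())
for n in("scene","top"):
    cv2.imwrite(f"pics/{n}0.png",cams.snapshot(n)[:,:,::-1])
    m=cams.camera_model(n);print(n,m['fx'],m['cx'],m['distortion'],np.round(m['extrinsics'],3).tolist())
E
```

```text
pics
0.0187 {'t': 0.0, 'q': array([-1.49046265e+00,  5.28485955e-01,  1.43389365e+00,  1.51686844e-05,
        1.18139599e+00, -1.78500861e-01]), 'qd': array([ 6.28021491e-05,  1.33121498e-03, -2.14043628e-05,  1.88237559e-03,
        1.59460511e-04,  1.84368515e-03]), 'tau': array([ 6.75812171e-04, -4.42349160e+01, -1.78025472e+01, -1.77616566e-04,
        8.52963596e-03, -8.99162046e-06]), 'tcp_pos': array([ 0.15994542, -0.60345254,  0.23032421]), 'tool_rot': array([ 9.91637049e-01,  1.29053365e-01,  6.05565728e-05, -1.08980833e-03]), 'force': array([-0.22547202,  0.14830908, -0.42995849]), 'ft_torque': array([-0.02482075, -0.04153332, -0.04409184]), 'gripper_force': 0.0, 'finger_gap': 0.9952762905339437}
scene 493.7284308370902 323.48347714528575 [0.00762411 0.         0.         0.         0.        ] [[-0.304, 0.953, -0.01, 0.067], [0.792, 0.247, -0.559, -0.372], [-0.53, -0.178, -0.829, 1.804], [0.0, 0.0, 0.0, 1.0]]
top 534.1898914224971 320.40129075460464 [-0.04842918  0.          0.          0.          0.        ] [[-0.015, -1.0, 0.009, 0.074], [-0.998, 0.015, -0.067, 0.498], [0.067, -0.01, -0.998, 1.499], [0.0, 0.0, 0.0, 1.0]]
```

View pics/scene0.png

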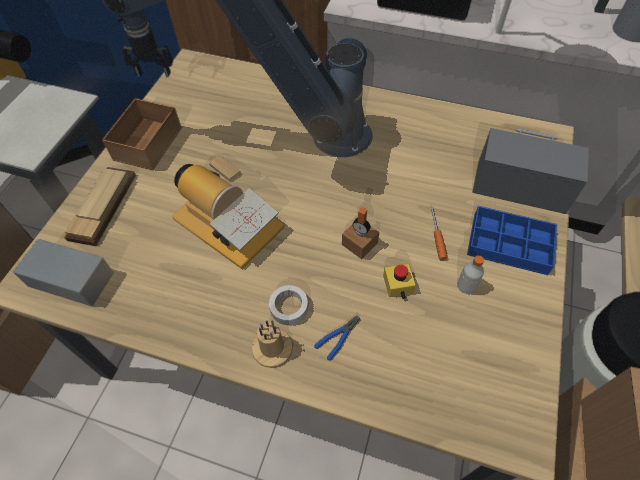

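View pics/top0.png

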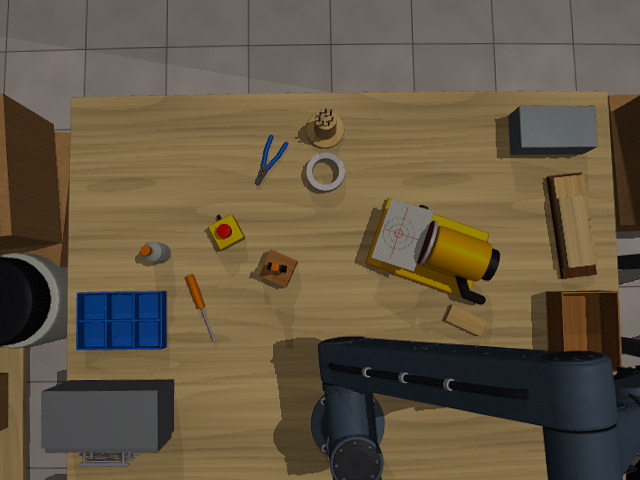

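The scene view shows the mushroom at (401,272), the gauge grip at (363,214) and the spot at (247,219). In the top view they are at (224,231), (276,267) and (398,233).

```bash
cat > h.py <<'E'
import numpy as np, cv2
from station import sensors, cams
def ray(m,px):
    K=np.array([[m['fx'],0,m['cx']],[0,m['fy'],m['cy']],[0,0,1]])
    p=cv2.undistortPoints(np.array([[px]],float),K,np.array(m['distortion']))[0,0]
    E=np.array(m['extrinsics']);R=E[:3,:3]
    d=R.T@np.array([p[0],p[1],1]);return -R.T@E[:3,3],d/np.linalg.norm(d)
def onz(m,px,z):
    o,d=ray(m,px);return o+d*(z-o[2])/d[2]
def tri(rs):
    A=sum(np.eye(3)-np.outer(d,d) for o,d in rs);b=sum((np.eye(3)-np.outer(d,d))@o for o,d in rs)
    x=np.linalg.solve(A,b);return x,[np.linalg.norm(np.cross(x-o,d))for o,d in rs]
def blobs(im,lo,hi,roi,n=1):
    x0,y0,x1,y1=roi;h=cv2.cvtColor(im[y0:y1,x0:x1],cv2.COLOR_RGB2HSV)
    k=cv2.inRange(h,np.array(lo),np.array(hi))
    if lo[0]==0 and hi[0]<=10:k|=cv2.inRange(h,np.array([172,lo[1],lo[2]]),np.array([180,255,255]))
    c=sorted(cv2.findContours(k,cv2.RETR_EXTERNAL,cv2.CHAIN_APPROX_NONE)[0],key=cv2.contourArea)[::-1][:n]
    return [a+np.array([x0,y0]) for a in c]
E
python3 - <<'E'
from h import *
im={n:cv2.imread(f"pics/{n}0.png")[:,:,::-1].copy() for n in("scene","top")}
M={n:cams.camera_model(n) for n in im}
rois=dict(scene=dict(red=(380,255,420,290),gr=(350,203,375,232),wh=(205,180,285,255)),
          top=dict(red=(205,210,245,250),gr=(262,255,290,280),wh=(365,190,440,280)))
rng=dict(red=((0,150,80),(8,255,255)),gr=((5,170,120),(16,255,255)),wh=((0,0,120),(180,45,255)))
for k in rng:
    for n in im:
        for c in blobs(im[n],*rng[k],rois[n][k]):
            r=cv2.minAreaRect(c);a=cv2.approxPolyDP(cv2.convexHull(c),4,True)[:,0]
            print(k,n,cv2.contourArea(c),cv2.boundingRect(c),np.round(r[0],1),np.round(r[1],1),round(r[2],1),a.tolist() if k=='wh' else'')
            if k=='red':print(onz(M[n],r[0],.082))
            if k=='gr':print(onz(M[n],r[0],.172 if n=='top' else .15))
print('spot',tri([ray(M['scene'],(247,219)),ray(M['top'],(398,233))]))
E
```

```text
red scene 123.5 (394, 265, 14, 13) [400.5 271. ] [12. 13.] 90.0 
[0.54623942 0.33216345 0.082     ]
red top 133.0 (217, 224, 14, 14) [223.5 230.5] [12.7 12.7] 45.0 
[0.54071203 0.3303887  0.082     ]
gr scene 21.5 (359, 208, 8, 6) [362.3 210.9] [5.8 4.9] 26.6 
[0.42488381 0.18429944 0.15      ]
gr top 41.5 (271, 262, 8, 9) [274.8 266.3] [7.1 7.6] 11.3 
[0.43878883 0.18509546 0.172     ]
wh scene 1984.5 (210, 188, 68, 62) [243.3 217.8] [39.6 55.9] 45.0 [[249, 188], [277, 212], [239, 249], [210, 223]]
wh top 1964.0 (372, 200, 61, 70) [402.5 233.9] [43.8 62.4] 18.8 [[392, 200], [432, 211], [413, 269], [372, 256]]
spot (array([ 0.52445912, -0.13967466,  0.1086199 ]), [np.float64(0.0005696702868121838), np.float64(0.0005696702868122431)])
```

>>> {"fn": "move_arm", "kwargs": {"targets": [{"dx": 0.68,"dy": 0.8,"dz": 0.4},{"dx": 0.68,"dy": 0.8,"dz": 0.4},{"dx": 0.68,"dy": 0.8,"dz": 0.4},{"dx": 0.68,"dy": 0.8,"dz": 0.4},{"dx": 0.68,"dy": 0.8,"dz": 0.4},{"dx": 0.68,"dy": 0.8,"dz": 0.4},{"dx": 0.68,"dy": 0.8,"dz": 0.4},{"dx": 0.68,"dy": 0.8,"dz": 0.4},{"dx": 0.68,"dy": 0.8,"dz": 0.4},{"dx": 0.68,"dy": 0.8,"dz": 0.4}], "claw": 0}}

```text
schema error: expected keys dx, dy, dz, rx, ry, rz
```

>>> {"fn": "move_arm", "kwargs": {"targets": [{"dx": 0.68,"dy": 0.8},{"dx": 0.68,"dy": 0.8},{"dx": 0.68,"dy": 0.8},{"dx": 0.68,"dy": 0.8},{"dx": 0.68,"dy": 0.8},{"dx": 0.68,"dy": 0.8},{"dx": 0.68,"dy": 0.8},{"dx": 0.68,"dy": 0.8},{"dx": 0.68,"dy": 0.8},{}]}}

```text
schema error: expected keys dx, dy, dz, rx, ry, rz
```

```bash
python3 - <<'E'
from h import *
import json
m=cams.camera_model("wrist");cv2.imwrite("pics/w1.png",cams.snapshot("wrist")[:,:,::-1])
json.dump({k:np.array(v).tolist() for k,v in m.items()},open("w1.json","w"))
s=sensors.sense();print(s['t'],s['tcp_pos'],s['tool_rot'],s['q']);E=np.array(m['extrinsics']);print(m['fx'],-E[:3,:3].T@E[:3,3])
E
```

```text
0.15 [ 0.15993392 -0.60360213  0.23054799] [ 9.91637377e-01  1.29052598e-01  3.19933255e-05 -8.59732440e-04] [-1.49048418e+00  5.28256883e-01  1.43363258e+00 -2.21421133e-05
  1.18142373e+00 -1.78506581e-01]
351.0438978289268 [ 0.22316051 -0.58766186  0.37289534]
```

View pics/w1.png

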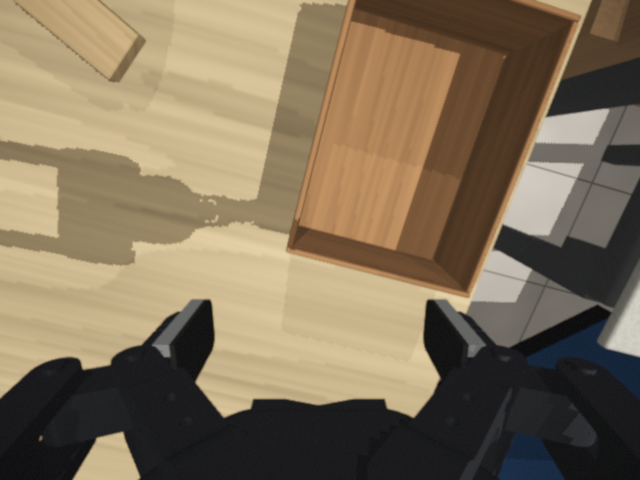

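The moves were refused because every row needs all six keys, so the wrist picture only shows the tray next to the start pose, with the fingers near rows 300-400.

>>> {"fn": "move_arm", "kwargs": {"targets": [{"dx": 0.68,"dy": 0.8,"dz": 0.4,"rx": 0,"ry": 0,"rz": 0},{"dx": 0.68,"dy": 0.8,"dz": 0.4,"rx": 0,"ry": 0,"rz": 0},{"dx": 0.68,"dy": 0.8,"dz": 0.4,"rx": 0,"ry": 0,"rz": 0},{"dx": 0.68,"dy": 0.8,"dz": 0.4,"rx": 0,"ry": 0,"rz": 0},{"dx": 0.68,"dy": 0.8,"dz": 0.4,"rx": 0,"ry": 0,"rz": 0},{"dx": 0.68,"dy": 0.8,"dz": 0.4,"rx": 0,"ry": 0,"rz": 0},{"dx": 0.68,"dy": 0.8,"dz": 0.4,"rx": 0,"ry": 0,"rz": 0},{"dx": 0.68,"dy": 0.8,"dz": 0.4,"rx": 0,"ry": 0,"rz": 0},{"dx": 0.68,"dy": 0.8,"dz": 0.4,"rx": 0,"ry": 0,"rz": 0},{"dx": 0.68,"dy": 0.8,"dz": 0.4,"rx": 0,"ry": 0,"rz": 0}], "claw": 0}}

```text
t: 1.4
tcp_pos: [0.3311, -0.4022, 0.3323]
tool_rot: [0.992, 0.129, 0.0, 0.0]
force: [0.9, 0.6, 0.4]
finger_gap: -0.001
gripper_force: 0.0
```

>>> {"fn": "move_arm", "kwargs": {"targets": [{"dx": 0.5,"dy": 0.9,"dz": 0,"rx": 0,"ry": 0,"rz": 0},{"dx": 0.5,"dy": 0.9,"dz": 0,"rx": 0,"ry": 0,"rz": 0},{"dx": 0.5,"dy": 0.9,"dz": 0,"rx": 0,"ry": 0,"rz": 0},{"dx": 0.5,"dy": 0.9,"dz": 0,"rx": 0,"ry": 0,"rz": 0},{"dx": 0.5,"dy": 0.9,"dz": 0,"rx": 0,"ry": 0,"rz": 0},{"dx": 0.5,"dy": 0.9,"dz": 0,"rx": 0,"ry": 0,"rz": 0},{"dx": 0.5,"dy": 0.9,"dz": 0,"rx": 0,"ry": 0,"rz": 0},{"dx": 0.5,"dy": 0.9,"dz": 0,"rx": 0,"ry": 0,"rz": 0},{"dx": 0.5,"dy": 0.9,"dz": 0,"rx": 0,"ry": 0,"rz": 0},{"dx": 0,"dy": 0.8,"dz": 0,"rx": 0,"ry": 0,"rz": 0}]}}

```text
t: 2.65
tcp_pos: [0.4428, -0.1797, 0.3318]
tool_rot: [0.992, 0.13, 0.0, 0.0]
force: [0.1, 0.4, 0.2]
finger_gap: -0.001
gripper_force: 0.0
```

```bash
cat > w.py <<'E'
import sys,json
from h import *
n=sys.argv[1]
m=cams.camera_model("wrist");cv2.imwrite(f"pics/{n}.png",cams.snapshot("wrist")[:,:,::-1])
json.dump({k:np.array(v).tolist() for k,v in m.items()},open(n+".json","w"))
s=sensors.sense();print(s['t'],s['tcp_pos'],s['tool_rot'],s['q'])
E
python3 w.py w2
```

```text
2.7 [ 0.44171983 -0.17730523  0.33159692] [ 9.91467668e-01  1.30346942e-01 -1.69328166e-04 -1.22832179e-03] [-6.18088459e-01  2.06617779e-01  1.65433710e+00  1.63645826e-03
  1.28255860e+00  6.90803177e-01]
```

View pics/w2.png

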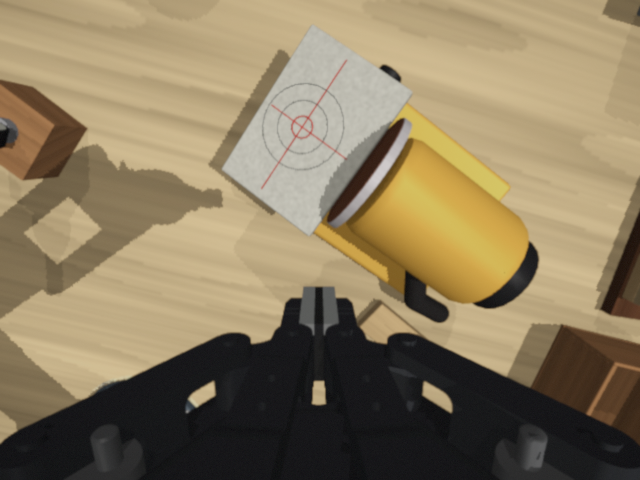

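The wrist view shows the sander table clearly: the spot is at (302,127), with table corners at (312,26), (411,93), (313,235) and (222,172).

```bash
cat > tab.py <<'E'
from h import *
import json
from scipy.optimize import least_squares
from scipy.spatial.transform import Rotation as R
W=json.load(open("w2.json"));im=cv2.imread("pics/w2.png");g=cv2.cvtColor(im,cv2.COLOR_BGR2GRAY)
pw=np.array([[302,127],[312,26],[411,93],[313,235],[222,172]],np.float32)
pw=cv2.cornerSubPix(g,pw.reshape(-1,1,2),(5,5),(-1,-1),(3,40,.01))[:,0];print(pw)
pw[0]=[302,127]
pt=np.array([[398,233],[392,200],[432,211],[413,269],[372,256]],float)
ps=np.array([[247,219],[277,212],[249,188],[210,223],[239,249]],float)
# spot, low/left(+y end?) etc: object coords x up slope, y level
ob=np.array([[0,0,0],[-.05,-.085,0],[.07,-.085,0],[.07,.085,0],[-.05,.085,0]])
def proj(m,P):
    E=np.array(m['extrinsics']);K=np.array([[m['fx'],0,m['cx']],[0,m['fy'],m['cy']],[0,0,1]])
    return cv2.projectPoints(P,cv2.Rodrigues(E[:3,:3])[0],E[:3,3],K,np.array(m['distortion']))[0][:,0]
for k in range(5):
    o=[ray(W,pw[k]),ray(cams.camera_model('top'),pt[k])];print(k,np.round(tri(o)[0],4),np.round(tri(o)[1],4))
def f(v,full=0):
    Rm=(R.from_euler('z',v[3])*R.from_euler('y',-v[4])).as_matrix()
    P=ob@Rm.T+v[:3]
    return np.r_[(proj(W,P)-pw).ravel(), .5*(proj(cams.camera_model('top'),P)-pt).ravel(),[(P[2,2]-.125)*500]]
for s in(1,-1):
    ob[:,1]*=s
    r=least_squares(f,[.524,-.14,.108,-1.85,.2]);print(s,r.cost,r.x,np.degrees(r.x[3:]),np.round(r.fun,1))
E
python3 tab.py
```

```text
[[301.47412 126.82793]
 [312.50333  23.54952]
 [411.4365   92.73237]
 [311.20834 232.403  ]
 [222.24083 173.45154]]
0 [ 0.5251 -0.1416  0.1002] [0.0003 0.0003]
1 [ 0.6158 -0.1278  0.1035] [0.0014 0.0014]
2 [ 0.585  -0.2381  0.0945] [0.0015 0.0015]
3 [ 0.4269 -0.1764  0.1226] [0.0012 0.0012]
4 [ 0.4616 -0.0713  0.102 ] [0.0032 0.0032]
1 21.700391700037073 [ 0.52436323 -0.14277308  0.10181774 -5.05367633  2.8676059 ] [-289.5543246  164.3017155] [ 0.9  0.6 -1.4  0.8  1.1 -2.  -0.7  3.9  0.2 -3.2  0.3  0.2 -0.6 -0.7
  0.7 -0.2  0.4  1.1 -0.4  0.9 -2.1]
-1 21.700391700037624 [ 0.52436323 -0.14277308  0.10181774 -1.91208367  0.27398675] [-109.55432457   15.69828423] [ 0.9  0.6 -1.4  0.8  1.1 -2.  -0.7  3.9  0.2 -3.2  0.3  0.2 -0.6 -0.7
  0.7 -0.2  0.4  1.1 -0.4  0.9 -2.1]
```

```bash
python3 w.py w3; python3 - <<'E'
import cv2,numpy as np
im=cv2.imread("pics/w3.png");c=im[5:255,200:430]
cv2.imwrite("pics/w3c.png",cv2.resize(c,None,fx=2.4,fy=2.4,interpolation=cv2.INTER_NEAREST))
E
```

```text
2.75 [ 0.44170833 -0.17896526  0.3315804 ] [ 9.91446698e-01  1.30511285e-01 -2.93171427e-04 -4.04464122e-04] [-6.20139445e-01  2.07317246e-01  1.65343701e+00  1.99476729e-04
  1.28181901e+00  6.88830595e-01]
```

View pics/w3c.png

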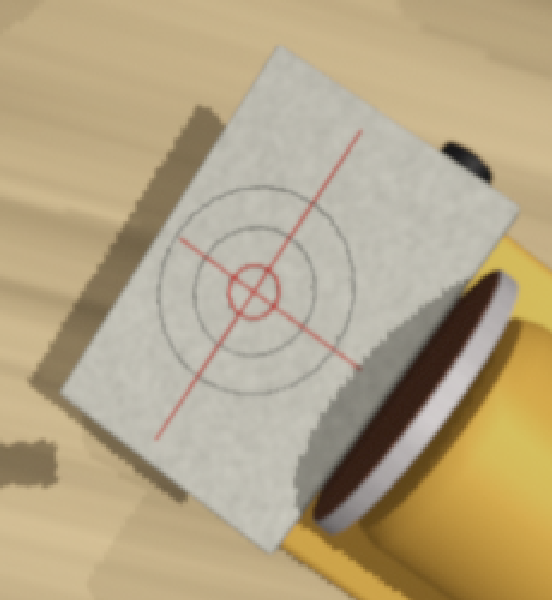

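The crop shows all four table corners unobstructed, at (316.7,23.8), (415.8,91.3), (314.2,235) and (225.4,168.3) in the full picture, and the spot at (305.8,126.7).

```bash
sed -i 's/w2/w3/g; /cornerSubPix/d; s/^pw\[0\].*//; s/^pw=.*/pw=np.array([[305.6,126.5],[316.5,23.6],[415.6,91.1],[314,234.8],[225.2,168.1]])/' tab.py; python3 tab.py | tail -8
python3 - <<'E'
from h import *
# gauge & block yaw from top view: wood block
im=cv2.imread("pics/top0.png")[:,:,::-1].copy();M=cams.camera_model('top')
h=cv2.cvtColor(im[240:300,250:310],cv2.COLOR_RGB2HSV);print(h[10,20],h[35,20],h[25,24],h[30,40])
E
```

```text
1 [ 0.616  -0.1281  0.1012] [0.0012 0.0012]
2 [ 0.5831 -0.2351  0.1087] [0.0017 0.0017]
3 [ 0.4264 -0.1756  0.1316] [0.0021 0.0021]
4 [ 0.4638 -0.0706  0.0993] [0.0008 0.0008]
1 5.999139649379504 [ 0.52479316 -0.14267643  0.10206785 -5.06337356  2.85112528] [-290.10993485  163.35744519] [ 0.7 -0.  -0.6 -0.1  1.2 -0.9 -1.6  0.8  0.3  0.4  0.3  0.1 -0.5 -0.7
  0.8 -0.1  0.2  1.1 -0.5  0.7 -1.4]
-1 5.999139649379797 [ 0.52479316 -0.14267643  0.10206785 -1.9217809   0.29046738] [-110.10993479   16.64255515] [ 0.7 -0.  -0.6 -0.1  1.2 -0.9 -1.6  0.8  0.3  0.4  0.3  0.1 -0.5 -0.7
  0.8 -0.1  0.2  1.1 -0.5  0.7 -1.4]
[ 15 173 112] [ 15 176 110] [ 15 255 145] [ 14 181 103]
```

>>> {"fn": "move_arm", "kwargs": {"targets": [{"dx": -0.2,"dy": 1,"dz": 0,"rx": 0,"ry": 0,"rz": 0},{"dx": -0.2,"dy": 1,"dz": 0,"rx": 0,"ry": 0,"rz": 0},{"dx": -0.2,"dy": 1,"dz": 0,"rx": 0,"ry": 0,"rz": 0},{"dx": -0.2,"dy": 1,"dz": 0,"rx": 0,"ry": 0,"rz": 0},{"dx": -0.2,"dy": 1,"dz": 0,"rx": 0,"ry": 0,"rz": 0},{"dx": -0.2,"dy": 1,"dz": 0,"rx": 0,"ry": 0,"rz": 0},{"dx": -0.2,"dy": 1,"dz": 0,"rx": 0,"ry": 0,"rz": 0},{"dx": -0.2,"dy": 1,"dz": 0,"rx": 0,"ry": 0,"rz": 0},{"dx": -0.2,"dy": 1,"dz": 0,"rx": 0,"ry": 0,"rz": 0},{"dx": 0,"dy": 0,"dz": 0,"rx": 0,"ry": 0,"rz": 0}]}}

```text
t: 4.0
tcp_pos: [0.3967, 0.0439, 0.3315]
tool_rot: [0.992, 0.13, 0.0, 0.0]
force: [0.1, 0.4, 0.6]
finger_gap: -0.0
gripper_force: 0.0
```

```bash
python3 w.py w4
```

```text
4.05 [0.39729195 0.04311725 0.33154011] [9.91560659e-01 1.29642127e-01 2.58714232e-04 5.57463923e-04] [-1.72654092e-01  8.19438165e-02  1.81023321e+00 -9.59395868e-04
  1.24858954e+00  1.13842951e+00]
```

View pics/w4.png

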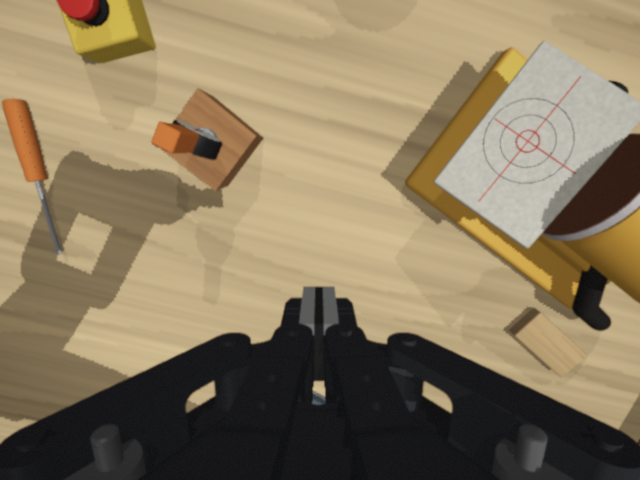

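The wrist view shows the gauge grip at about (168,135), block corners at (202,89), (262,138) and (219,190), and the spot again at (527,141).

```bash
python3 - <<'E'
import cv2,json
from h import *
im=cv2.imread("pics/w4.png");c=im[85:195,140:270]
cv2.imwrite("pics/w4c.png",cv2.resize(c,None,fx=5,fy=5,interpolation=cv2.INTER_NEAREST))
A,B=json.load(open("w3.json")),json.load(open("w4.json"))
print(tri([ray(A,(305.6,126.5)),ray(B,(527.5,141))]))
print(tri([ray(A,(225.2,168.1)),ray(B,(434.5,183))]),tri([ray(A,(314,234.8)),ray(B,(529,249))]))
print(tri([ray(A,(316.5,23.6)),ray(B,(543,41))]))
E
```

```text
(array([ 0.52457943, -0.14213397,  0.10569501]), [np.float64(0.0001809005611414641), np.float64(0.00018090056114160395)])
(array([ 0.46127829, -0.06935582,  0.09214543]), [np.float64(0.0009735070729900426), np.float64(0.0009735070729900535)]) (array([ 0.42255139, -0.1779628 ,  0.12291283]), [np.float64(0.0007566841776836937), np.float64(0.0007566841776837035)])
(array([ 0.62036594, -0.12772469,  0.08962182]), [np.float64(0.00017569257762706534), np.float64(0.0001756925776272864)])
```

View pics/w4c.png

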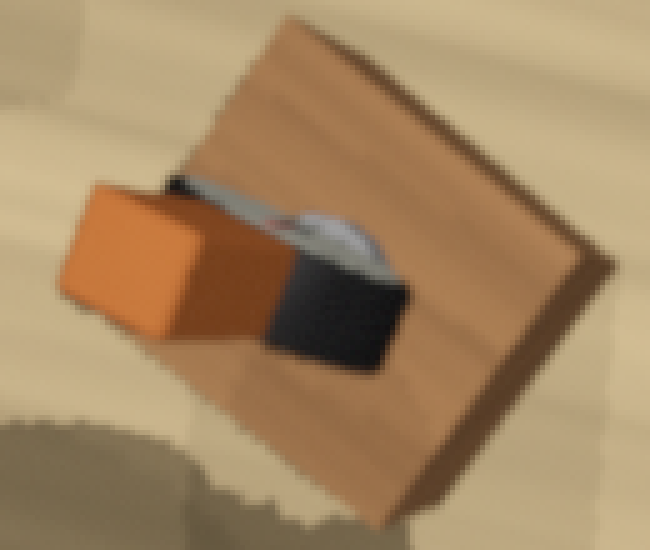

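The crop shows the grip's top face with corners at crop pixels (97,185), (203,232), (163,340) and (60,290), and the dial's wide direction running parallel to the first of those edges.

```bash
python3 - <<'E'
import json
from h import *
B=json.load(open("w4.json"))
c=np.array([(97,185),(203,232),(163,340),(60,290)])/5+np.array([139.6,84.6])
P=np.array([onz(B,p,.172) for p in c]);print(P.round(4),P.mean(0))
for i in range(4):
    d=P[(i+1)%4]-P[i];print(np.linalg.norm(d),np.degrees(np.arctan2(d[1],d[0])))
b=np.array([(292,15),(582,258),(382,525)])/5+np.array([139.6,84.6])
Q=np.array([onz(B,p,.06) for p in b]);print(Q.round(4),(Q[0]+Q[2])/2)
E
```

```text
[[0.4491 0.1918 0.172 ]
 [0.4463 0.1737 0.172 ]
 [0.4275 0.1774 0.172 ]
 [0.4311 0.1953 0.172 ]] [0.43849637 0.18455307 0.172     ]
0.018243437779456233 -98.98473029323794
0.019111732310109455 168.87564146948495
0.018214446505812658 78.58851456391977
0.018339345345280318 -11.072806572322568
[[0.4911 0.2044 0.06  ]
 [0.4576 0.132  0.06  ]
 [0.3869 0.1645 0.06  ]] [0.43903459 0.18444813 0.06      ]
```

>>> {"fn": "move_arm", "kwargs": {"targets": [{"dx": 0.5,"dy": 0.98,"dz": 0,"rx": 0,"ry": 0,"rz": 0},{"dx": 0.5,"dy": 0.98,"dz": 0,"rx": 0,"ry": 0,"rz": 0},{"dx": 0.5,"dy": 0.98,"dz": 0,"rx": 0,"ry": 0,"rz": 0},{"dx": 0.5,"dy": 0.98,"dz": 0,"rx": 0,"ry": 0,"rz": 0},{"dx": 0.5,"dy": 0.98,"dz": 0,"rx": 0,"ry": 0,"rz": 0},{"dx": 0.5,"dy": 0.98,"dz": 0,"rx": 0,"ry": 0,"rz": 0},{"dx": 0.5,"dy": 0.98,"dz": -0.6,"rx": 0,"ry": 0,"rz": 0},{"dx": 0.5,"dy": 0.98,"dz": -0.6,"rx": 0,"ry": 0,"rz": 0},{"dx": 0.5,"dy": 0.98,"dz": -0.6,"rx": 0,"ry": 0,"rz": 0},{"dx": 0.5,"dy": 0.98,"dz": -0.6,"rx": 0,"ry": 0,"rz": 0}]}}

```text
t: 5.3
tcp_pos: [0.5241, 0.2876, 0.2707]
tool_rot: [0.992, 0.128, 0.0, 0.0]
force: [0.8, -0.3, 0.1]
finger_gap: 0.0
gripper_force: 0.0
```

>>> {"fn": "move_arm", "kwargs": {"targets": [{"dx": 0.4,"dy": 0.85,"dz": -0.5,"rx": 0,"ry": 0,"rz": 0},{"dx": 0.4,"dy": 0.85,"dz": -0.5,"rx": 0,"ry": 0,"rz": 0},{"dx": 0,"dy": 0,"dz": -1,"rx": 0,"ry": 0,"rz": 0},{"dx": 0,"dy": 0,"dz": -1,"rx": 0,"ry": 0,"rz": 0},{"dx": 0,"dy": 0,"dz": -1,"rx": 0,"ry": 0,"rz": 0},{"dx": 0,"dy": 0,"dz": -1,"rx": 0,"ry": 0,"rz": 0},{"dx": 0,"dy": 0,"dz": -1,"rx": 0,"ry": 0,"rz": 0},{"dx": 0,"dy": 0,"dz": -0.6,"rx": 0,"ry": 0,"rz": 0},{"dx": 0,"dy": 0,"dz": -0.3,"rx": 0,"ry": 0,"rz": 0},{"dx": 0,"dy": 0,"dz": 0,"rx": 0,"ry": 0,"rz": 0}]}}

```text
t: 6.55
tcp_pos: [0.5428, 0.3305, 0.0987]
tool_rot: [0.992, 0.129, -0.0, 0.0]
force: [-0.6, -1.2, 0.3]
finger_gap: 0.001
gripper_force: 0.0
```

>>> {"fn": "move_arm", "kwargs": {"targets": [{"dx": 0,"dy": 0,"dz": -0.3,"rx": 0,"ry": 0,"rz": 0},{"dx": 0,"dy": 0,"dz": -0.3,"rx": 0,"ry": 0,"rz": 0},{"dx": 0,"dy": 0,"dz": -0.1,"rx": 0,"ry": 0,"rz": 0},{"dx": 0,"dy": 0,"dz": -0.08,"rx": 0,"ry": 0,"rz": 0},{"dx": 0,"dy": 0,"dz": -0.08,"rx": 0,"ry": 0,"rz": 0},{"dx": 0,"dy": 0,"dz": -0.06,"rx": 0,"ry": 0,"rz": 0},{"dx": 0,"dy": 0,"dz": -0.06,"rx": 0,"ry": 0,"rz": 0},{"dx": 0,"dy": 0,"dz": -0.02,"rx": 0,"ry": 0,"rz": 0},{"dx": 0,"dy": 0,"dz": 0,"rx": 0,"ry": 0,"rz": 0},{"dx": 0,"dy": 0,"dz": 0,"rx": 0,"ry": 0,"rz": 0}]}}

```text
t: 7.8
tcp_pos: [0.5422, 0.3308, 0.0747]
tool_rot: [0.992, 0.129, -0.0, 0.0]
force: [-1.7, -1.2, 5.6]
finger_gap: 0.004
gripper_force: 2.5
```

>>> {"fn": "move_arm", "kwargs": {"targets": [{"dx": 0,"dy": 0,"dz": -0.03,"rx": 0,"ry": 0,"rz": 0},{"dx": 0,"dy": 0,"dz": -0.03,"rx": 0,"ry": 0,"rz": 0},{"dx": 0,"dy": 0,"dz": -0.02,"rx": 0,"ry": 0,"rz": 0},{"dx": 0,"dy": 0,"dz": 0,"rx": 0,"ry": 0,"rz": 0},{"dx": 0,"dy": 0,"dz": 0,"rx": 0,"ry": 0,"rz": 0},{"dx": 0,"dy": 0,"dz": 0,"rx": 0,"ry": 0,"rz": 0},{"dx": 0,"dy": 0,"dz": 0,"rx": 0,"ry": 0,"rz": 0},{"dx": 0,"dy": 0,"dz": 0,"rx": 0,"ry": 0,"rz": 0},{"dx": 0,"dy": 0,"dz": 0,"rx": 0,"ry": 0,"rz": 0},{"dx": 0,"dy": 0,"dz": 0,"rx": 0,"ry": 0,"rz": 0}]}}

```text
t: 9.05
tcp_pos: [0.5423, 0.3309, 0.074]
tool_rot: [0.992, 0.129, 0.0, 0.0]
force: [-3.6, -2.1, 11.8]
finger_gap: 0.001
gripper_force: 5.9
```

>>> {"fn": "move_arm", "kwargs": {"targets": [{"dx": 0,"dy": 0,"dz": 0.7,"rx": 0,"ry": 0,"rz": 0},{"dx": 0,"dy": 0,"dz": 1,"rx": 0,"ry": 0,"rz": 0},{"dx": 0,"dy": 0,"dz": 1,"rx": 0,"ry": 0,"rz": 0},{"dx": 0,"dy": 0,"dz": 1,"rx": 0,"ry": 0,"rz": 0},{"dx": 0,"dy": 0,"dz": 1,"rx": 0,"ry": 0,"rz": 0},{"dx": 0,"dy": 0,"dz": 1,"rx": 0,"ry": 0,"rz": 0},{"dx": 0,"dy": 0,"dz": 1,"rx": 0,"ry": 0,"rz": 0},{"dx": -0.69,"dy": -0.97,"dz": 0,"rx": 0,"ry": 0,"rz": -0.14},{"dx": -0.69,"dy": -0.97,"dz": 0,"rx": 0,"ry": 0,"rz": -0.14},{"dx": -0.69,"dy": -0.97,"dz": 0,"rx": 0,"ry": 0,"rz": -0.14}], "claw": 100}}

```text
t: 10.3
tcp_pos: [0.4903, 0.2576, 0.24]
tool_rot: [1.0, 0.018, 0.001, -0.0]
force: [-0.2, -0.8, 0.4]
finger_gap: 1.001
gripper_force: 0.0
```

>>> {"fn": "move_arm", "kwargs": {"targets": [{"dx": -0.69,"dy": -0.97,"dz": 0,"rx": 0,"ry": 0,"rz": -0.14},{"dx": -0.69,"dy": -0.97,"dz": 0,"rx": 0,"ry": 0,"rz": -0.14},{"dx": -0.69,"dy": -0.97,"dz": 0,"rx": 0,"ry": 0,"rz": -0.14},{"dx": 0,"dy": 0,"dz": 0,"rx": 0,"ry": 0,"rz": 0},{"dx": 0,"dy": 0,"dz": 0,"rx": 0,"ry": 0,"rz": 0},{"dx": 0,"dy": 0,"dz": 0,"rx": 0,"ry": 0,"rz": 0},{"dx": 0,"dy": 0,"dz": 0,"rx": 0,"ry": 0,"rz": 0},{"dx": 0,"dy": 0,"dz": 0,"rx": 0,"ry": 0,"rz": 0},{"dx": 0,"dy": 0,"dz": 0,"rx": 0,"ry": 0,"rz": 0},{"dx": 0,"dy": 0,"dz": 0,"rx": 0,"ry": 0,"rz": 0}]}}

```text
t: 11.55
tcp_pos: [0.439, 0.1854, 0.2392]
tool_rot: [0.996, -0.09, -0.0, 0.0]
force: [-0.5, 0.0, -0.5]
finger_gap: 0.997
gripper_force: 0.0
```

```bash
python3 w.py w5; python3 - <<'E'
from h import *
im=cams.snapshot("top");cv2.imwrite("pics/top5.png",im[:,:,::-1])
M=cams.camera_model("top")
c=blobs(im,(0,150,80),(8,255,255),(205,210,245,250))
if c:print(cv2.contourArea(c[0]),cv2.boundingRect(c[0]))
E
```

```text
11.6 [0.43898228 0.1853573  0.2392815 ] [ 9.95907137e-01 -9.03823733e-02 -3.44508792e-05 -5.24751110e-06] [1.64412668e-01 3.17443717e-01 1.78469590e+00 3.19321194e-05
 1.03951706e+00 1.91620458e+00]
130.0 (217, 224, 15, 14)
```

View pics/w5.png

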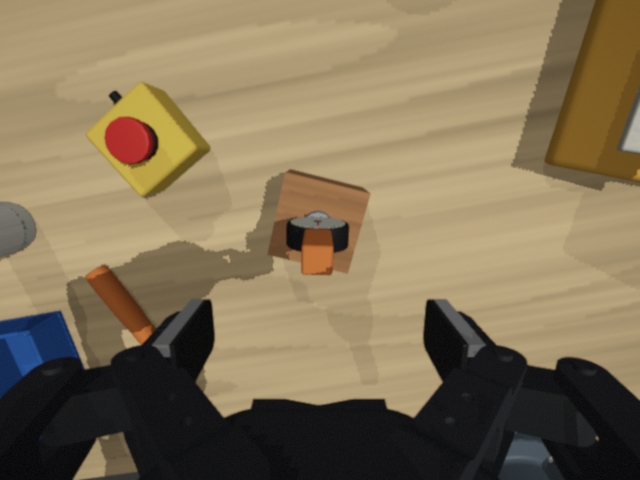

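The wrist view shows the grip centred at about (317,262) between the fingers with its sides parallel to them, and the mushroom at (130,140).

>>> {"fn": "move_arm", "kwargs": {"targets": [{"dx": 0,"dy": 0,"dz": -0.7,"rx": 0,"ry": 0,"rz": 0},{"dx": 0,"dy": 0,"dz": -0.7,"rx": 0,"ry": 0,"rz": 0},{"dx": 0,"dy": 0,"dz": -0.7,"rx": 0,"ry": 0,"rz": 0},{"dx": 0,"dy": 0,"dz": -0.7,"rx": 0,"ry": 0,"rz": 0},{"dx": 0,"dy": 0,"dz": -0.6,"rx": 0,"ry": 0,"rz": 0},{"dx": 0,"dy": 0,"dz": -0.5,"rx": 0,"ry": 0,"rz": 0},{"dx": 0,"dy": 0,"dz": -0.3,"rx": 0,"ry": 0,"rz": 0},{"dx": 0,"dy": 0,"dz": -0.08,"rx": 0,"ry": 0,"rz": 0},{"dx": 0,"dy": 0,"dz": 0,"rx": 0,"ry": 0,"rz": 0},{"dx": 0,"dy": 0,"dz": 0,"rx": 0,"ry": 0,"rz": 0}]}}

```text
t: 12.9
tcp_pos: [0.4393, 0.1854, 0.1327]
tool_rot: [0.996, -0.09, 0.001, -0.0]
force: [0.1, 0.4, 0.8]
finger_gap: 1.004
gripper_force: 0.0
```

>>> {"fn": "move_arm", "kwargs": {"targets": [{"dx": 0,"dy": 0,"dz": 0,"rx": 0,"ry": 0,"rz": 0},{"dx": 0,"dy": 0,"dz": 0,"rx": 0,"ry": 0,"rz": 0},{"dx": 0,"dy": 0,"dz": 0,"rx": 0,"ry": 0,"rz": 0},{"dx": 0,"dy": 0,"dz": 0,"rx": 0,"ry": 0,"rz": 0},{"dx": 0,"dy": 0,"dz": 0,"rx": 0,"ry": 0,"rz": 0},{"dx": 0,"dy": 0,"dz": 0,"rx": 0,"ry": 0,"rz": 0},{"dx": 0,"dy": 0,"dz": 0,"rx": 0,"ry": 0,"rz": 0},{"dx": 0,"dy": 0,"dz": 0,"rx": 0,"ry": 0,"rz": 0},{"dx": 0,"dy": 0,"dz": 0,"rx": 0,"ry": 0,"rz": 0},{"dx": 0,"dy": 0,"dz": 0,"rx": 0,"ry": 0,"rz": 0}], "claw": 0, "newtons": 60}}

```text
t: 14.15
tcp_pos: [0.4391, 0.1854, 0.1324]
tool_rot: [0.996, -0.09, 0.0, -0.0]
force: [0.2, 0.2, 2.9]
finger_gap: 0.226
gripper_force: 58.6
```

>>> {"fn": "move_arm", "kwargs": {"targets": [{"dx": 0,"dy": 0,"dz": 0.5,"rx": 0,"ry": 0,"rz": 0},{"dx": 0,"dy": 0,"dz": 0.8,"rx": 0,"ry": 0,"rz": 0},{"dx": 0,"dy": 0,"dz": 0.9,"rx": 0,"ry": 0,"rz": 0},{"dx": 0,"dy": 0,"dz": 1,"rx": 0,"ry": 0,"rz": 0},{"dx": 0,"dy": 0,"dz": 1,"rx": 0,"ry": 0,"rz": 0},{"dx": 0,"dy": 0,"dz": 0.6,"rx": 0,"ry": 0,"rz": 0},{"dx": 0,"dy": 0,"dz": 0.3,"rx": 0,"ry": 0,"rz": 0},{"dx": 0.17,"dy": -0.475,"dz": 0,"rx": -0.02,"ry": 0.008,"rz": 0},{"dx": 0.338,"dy": -0.95,"dz": 0,"rx": -0.04,"ry": 0.015,"rz": 0},{"dx": 0.338,"dy": -0.95,"dz": 0,"rx": -0.05,"ry": 0.018,"rz": 0}]}}

```text
t: 15.4
tcp_pos: [0.46, 0.1245, 0.2591]
tool_rot: [0.995, -0.09, -0.009, 0.031]
force: [-0.2, -0.6, -2.4]
finger_gap: 0.225
gripper_force: 58.8
```

>>> {"fn": "move_arm", "kwargs": {"targets": [{"dx": 0.338,"dy": -0.95,"dz": 0,"rx": -0.04,"ry": 0.015,"rz": 0},{"dx": 0.338,"dy": -0.95,"dz": 0,"rx": -0.04,"ry": 0.015,"rz": 0},{"dx": 0.338,"dy": -0.95,"dz": 0,"rx": -0.04,"ry": 0.015,"rz": 0},{"dx": 0.338,"dy": -0.95,"dz": 0,"rx": -0.04,"ry": 0.015,"rz": 0},{"dx": 0.338,"dy": -0.95,"dz": 0,"rx": -0.04,"ry": 0.015,"rz": 0},{"dx": 0.338,"dy": -0.95,"dz": 0,"rx": -0.05,"ry": 0.018,"rz": 0},{"dx": 0.338,"dy": -0.95,"dz": 0,"rx": -0.05,"ry": 0.018,"rz": 0},{"dx": 0.338,"dy": -0.95,"dz": 0,"rx": -0.05,"ry": 0.018,"rz": 0},{"dx": 0.338,"dy": -0.95,"dz": 0,"rx": -0.05,"ry": 0.018,"rz": 0},{"dx": 0.17,"dy": -0.475,"dz": 0,"rx": -0.04,"ry": 0.014,"rz": 0}]}}

```text
t: 16.65
tcp_pos: [0.5411, -0.1013, 0.2597]
tool_rot: [0.984, -0.09, -0.04, 0.148]
force: [0.3, 1.0, -2.0]
finger_gap: 0.228
gripper_force: 58.8
```

>>> {"fn": "move_arm", "kwargs": {"targets": [{"dx": 0,"dy": 0,"dz": 0,"rx": 0,"ry": 0,"rz": 0},{"dx": 0,"dy": 0,"dz": 0,"rx": 0,"ry": 0,"rz": 0},{"dx": 0,"dy": 0,"dz": 0,"rx": 0,"ry": 0,"rz": 0},{"dx": 0,"dy": 0,"dz": 0,"rx": 0,"ry": 0,"rz": 0},{"dx": 0,"dy": 0,"dz": 0,"rx": 0,"ry": 0,"rz": 0},{"dx": 0,"dy": 0,"dz": 0,"rx": 0,"ry": 0,"rz": 0},{"dx": 0,"dy": 0,"dz": 0,"rx": 0,"ry": 0,"rz": 0},{"dx": 0,"dy": 0,"dz": 0,"rx": 0,"ry": 0,"rz": 0},{"dx": 0,"dy": 0,"dz": 0,"rx": 0,"ry": 0,"rz": 0},{"dx": 0,"dy": 0,"dz": 0,"rx": 0,"ry": 0,"rz": 0}]}}

```text
t: 17.9
tcp_pos: [0.5404, -0.0997, 0.2598]
tool_rot: [0.984, -0.089, -0.04, 0.148]
force: [0.1, -0.1, -2.5]
finger_gap: 0.224
gripper_force: 58.8
```

```bash
python3 w.py w6; python3 - <<'E'
from h import *
from scipy.spatial.transform import Rotation as R
s=sensors.sense();r=R.from_quat(s['tool_rot']).as_matrix();n=np.array([.0966,.2636,.9598]);S=np.array([.5247,-.1424,.1045])
print(-r[:,2],np.degrees(np.arccos(-r[:,2]@n)),'tip',s['tcp_pos']+r[:,2]*.1244,'final',S-r[:,2]*.1184, 'hover15',S-r[:,2]*.1314,s['force'],s['finger_gap'])
E
```

```text
17.95 [ 0.54040789 -0.09967168  0.25978702] [ 0.98420538 -0.089406   -0.03951948  0.14759588] [-0.22270035  0.43835266  1.55266647 -0.32585375  1.20969433  1.65436683]
[0.10418249 0.28346277 0.95330733] 1.2310410920065822 tip [ 0.52744759 -0.13493445  0.14119559] final [ 0.53703521 -0.10883801  0.21737159] hover15 [ 0.53838958 -0.10515299  0.22976458] [ 0.30264137 -0.30010773 -1.74958877] 0.22519036493058595
```

View pics/w6.png

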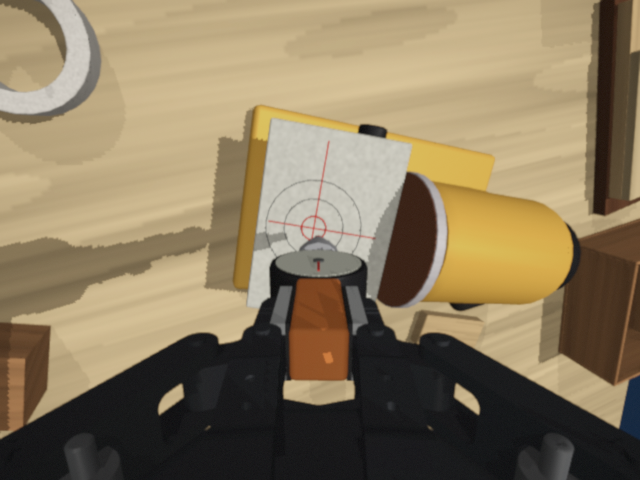

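The wrist view shows the gauge held square over the table, with the ring centre visible at (313,228) just ahead of the stem.

```bash
python3 - <<'E'
import json
from h import *
B=json.load(open("w6.json"));A=json.load(open("w3.json"))
print(onz(B,(313,228),.1045),tri([ray(A,(305.6,126.5)),ray(B,(313,228)),ray(json.load(open("w4.json")),(527.5,141))]))
E
```

```text
[ 0.52412424 -0.14182278  0.1045    ] (array([ 0.52454756, -0.14191614,  0.10572842]), [np.float64(0.0002950187168933222), np.float64(0.0003813955937143405), np.float64(0.0002410729505339684)])
```

>>> {"fn": "move_arm", "kwargs": {"targets": [{"dx": -0.017,"dy": -0.04,"dz": -0.216,"rx": 0,"ry": 0,"rz": 0},{"dx": -0.017,"dy": -0.04,"dz": -0.216,"rx": 0,"ry": 0,"rz": 0},{"dx": -0.017,"dy": -0.04,"dz": -0.216,"rx": 0,"ry": 0,"rz": 0},{"dx": -0.017,"dy": -0.04,"dz": -0.216,"rx": 0,"ry": 0,"rz": 0},{"dx": -0.017,"dy": -0.04,"dz": -0.216,"rx": 0,"ry": 0,"rz": 0},{"dx": -0.017,"dy": -0.04,"dz": -0.216,"rx": 0,"ry": 0,"rz": 0},{"dx": 0,"dy": 0,"dz": 0,"rx": 0,"ry": 0,"rz": 0},{"dx": 0,"dy": 0,"dz": 0,"rx": 0,"ry": 0,"rz": 0},{"dx": 0,"dy": 0,"dz": 0,"rx": 0,"ry": 0,"rz": 0},{"dx": 0,"dy": 0,"dz": 0,"rx": 0,"ry": 0,"rz": 0}]}}

```text
t: 19.2
tcp_pos: [0.538, -0.1057, 0.2276]
tool_rot: [0.984, -0.089, -0.039, 0.148]
force: [0.1, -0.8, -2.2]
finger_gap: 0.226
gripper_force: 58.8
```

```bash
cat > f.py <<'E'
from h import *
F=[]
for i in range(6):
    cams.snapshot("top");s=sensors.sense();F.append(np.r_[s['force'],s['tcp_pos']])
print(s['t'],np.mean(F,0).round(4),np.std(F,0).round(2)[:3])
E
python3 f.py
```

```text
19.5 [ 0.2378  0.0475 -2.1474  0.5379 -0.1056  0.2275] [0.45 0.44 0.81]
```

>>> {"fn": "move_arm", "kwargs": {"targets": [{"dx": -0.008,"dy": -0.023,"dz": -0.076,"rx": 0,"ry": 0,"rz": 0},{"dx": -0.008,"dy": -0.023,"dz": -0.076,"rx": 0,"ry": 0,"rz": 0},{"dx": -0.008,"dy": -0.023,"dz": -0.076,"rx": 0,"ry": 0,"rz": 0},{"dx": 0,"dy": 0,"dz": 0,"rx": 0,"ry": 0,"rz": 0},{"dx": 0,"dy": 0,"dz": 0,"rx": 0,"ry": 0,"rz": 0},{"dx": 0,"dy": 0,"dz": 0,"rx": 0,"ry": 0,"rz": 0},{"dx": 0,"dy": 0,"dz": 0,"rx": 0,"ry": 0,"rz": 0},{"dx": 0,"dy": 0,"dz": 0,"rx": 0,"ry": 0,"rz": 0},{"dx": 0,"dy": 0,"dz": 0,"rx": 0,"ry": 0,"rz": 0},{"dx": 0,"dy": 0,"dz": 0,"rx": 0,"ry": 0,"rz": 0}]}}

```text
t: 20.75
tcp_pos: [0.5373, -0.1074, 0.2217]
tool_rot: [0.984, -0.089, -0.039, 0.148]
force: [1.4, 1.3, 0.2]
finger_gap: 0.231
gripper_force: 59.0
```

```bash
python3 f.py;python3 f.py
```

```text
21.05 [-0.1661  0.4192  0.1657  0.5373 -0.1074  0.2217] [0.32 0.33 0.47]
21.35 [ 0.3077  0.6051 -0.2536  0.5373 -0.1074  0.2217] [0.44 0.42 0.55]
```

>>> {"fn": "move_arm", "kwargs": {"targets": [{"dx": -0.003,"dy": -0.008,"dz": -0.03,"rx": 0,"ry": 0,"rz": 0},{"dx": -0.003,"dy": -0.008,"dz": -0.03,"rx": 0,"ry": 0,"rz": 0},{"dx": 0,"dy": 0,"dz": 0,"rx": 0,"ry": 0,"rz": 0},{"dx": 0,"dy": 0,"dz": 0,"rx": 0,"ry": 0,"rz": 0},{"dx": 0,"dy": 0,"dz": 0,"rx": 0,"ry": 0,"rz": 0},{"dx": 0,"dy": 0,"dz": 0,"rx": 0,"ry": 0,"rz": 0},{"dx": 0,"dy": 0,"dz": 0,"rx": 0,"ry": 0,"rz": 0},{"dx": 0,"dy": 0,"dz": 0,"rx": 0,"ry": 0,"rz": 0},{"dx": 0,"dy": 0,"dz": 0,"rx": 0,"ry": 0,"rz": 0},{"dx": 0,"dy": 0,"dz": 0,"rx": 0,"ry": 0,"rz": 0}]}}

```text
t: 22.6
tcp_pos: [0.5371, -0.1078, 0.2202]
tool_rot: [0.984, -0.089, -0.039, 0.148]
force: [1.0, 0.6, 0.7]
finger_gap: 0.227
gripper_force: 59.0
```

```bash
for i in 1 2 3 4; do python3 f.py; done; python3 w.py w7; python3 - <<'E'
import cv2
from h import *
im=cv2.imread("pics/w7.png")[100:320,200:440]
t=cams.snapshot("scene")[:,:,::-1][170:270,190:300]
a=cv2.resize(im,None,fx=1.6,fy=1.6);b=cv2.resize(t,(387,352),interpolation=cv2.INTER_NEAREST)
cv2.imwrite("pics/w7c.png",np.hstack([a,b]))
E
```

```text
22.9 [ 0.5156  0.5234  0.4058  0.5371 -0.1078  0.2202] [0.52 0.27 0.39]
23.2 [ 0.4048  0.6652  0.2833  0.5371 -0.1078  0.2202] [0.33 0.3  0.34]
23.5 [ 0.5725  0.3086  0.4531  0.5371 -0.1078  0.2202] [0.5  0.51 0.32]
23.8 [ 0.5731  0.6184  0.6236  0.5371 -0.1078  0.2202] [0.45 0.5  0.44]
23.85 [ 0.53712887 -0.10779237  0.2202225 ] [ 0.98420489 -0.08941053 -0.03948107  0.1476067 ] [-0.23817491  0.48227205  1.60296157 -0.34053406  1.11606556  1.67373016]
```

View pics/w7c.png

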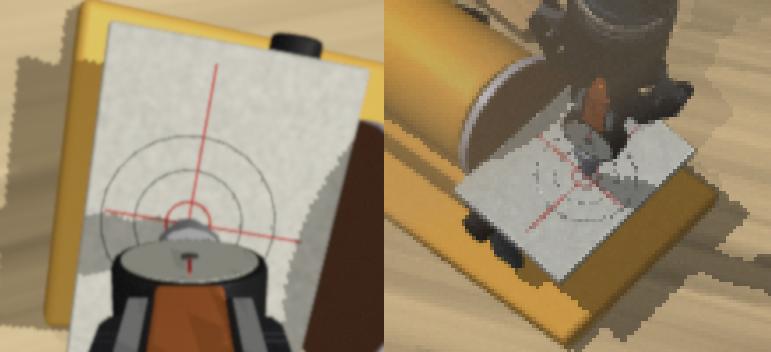

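The last view shows the tip inside the red ring with the gauge square to the table. The contact force of about 2.6 N corresponds to the plunger being roughly half-way in, so I'm handing in.

```bash
python3 -c "
from station import order;print(order.sign_off())"
```

```text
the job is handed in; nothing more can be done
None
```

The job is handed in, but the hand-in returned no verdict: the mushroom was pushed to its hard stop first, and the gauge is held on the marked spot, about square to the table, with the plunger roughly half-way in (about 2.6 N, judged from the wrist force).

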